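Load a carton through the one-way gate of a push-feed lane

TASK

Stand the loose carton upright on the loading end of the white push-feed lane and push it in through the sprung orange one-way gate, letting the carton itself part the leaves and keeping your fingers off them, until the row ahead goes solid against the buffer at the far end. With the gate sprung shut behind the carton, give the solid row a firm press of about 10 newtons (20 would crush the cartons), then let go and withdraw, so that the gate is shut and the carton stands upright, close up against the row. Leave the bottle, the tape roll and the grey bin where they are.

Things in the scene. Friction and masses are not known exactly. Their poses are not given: they have to be found in the camera images.
- carton_mid (a point): centre (45 mm above the base) of the loose carton to load: brown box with white tape over the top, 80 mm long (x), 60 mm wide (y), 90 mm high (z up), 0.2 to 0.31 kg, standing on the bench to the right. Either end may lead. The two cartons in the lane are alike. Pressed end to end, cartons are crushed by 20 N.
- lane: white push-feed lane, fixed on the bench. Origin: on its underside (bench height), mid-width, below the gate; x is the pushing direction, y to the left, z up. Deck top at z = 15 mm, of slick plastic, from x = -140 to 400 mm, 150 mm wide. Rails (tops at z = 27 mm) flare in from 80 mm apart at x = -47 mm to 67 mm at x = -6 mm, then run on 67 mm apart to x = 395 mm.
- apron (a point): a point on the deck's top, mid-width, on the bare loading end before the rails, 85 mm before the gate (lane x = -85 mm); axes as the lane's. A carton centred here stands clear of rails and gate.
- gate (a point): middle of the shut gate (lane x = 0, z = 43.5 mm), axes as the lane's. Two orange leaves hinged on steel posts at y = +58 and -58 mm (posts 12 mm thick, up to z = 65 mm). Leaves: z = 31 to 56 mm, 4 mm thick, 45 mm long, with 26 mm between their tips. Hands that pass higher than z = 66 mm clear the whole gate.
- leaf_left (a joint): angle of the left (+y) leaf, rad: 0 shut, square across the lane; grows as it swings inward (+x), up to 1.3; about 1.0 on a carton's side. Sprung: parting both takes 3 to 7 N; it shuts by itself once the carton's trailing end is some 45 mm past the gate. It cannot swing outward; 15 N on it bends it.
- leaf_right (a joint): the same for the right (-y) leaf; its angle also grows as it swings inward.
- row_near_mid (a point): centre (45 mm above base, 60 mm above the bench) of the nearer of the two cartons in the lane, axes as for the loose carton; its near end is 60 mm or more past the gate. There are gaps of unknown size in the row. On the slick deck, sliding all three takes 1 to 5 N.
- lane_end (a point): end of the deck (lane x = 400 mm, deck height), axes as the lane's. Before it a grey stop with a black rubber buffer is clamped at a place not measured: the row goes solid when the new carton's centre is anywhere from lane x = 101 to 161 mm. From there the force climbs by about 3 N per mm, up to 10 mm.
- bottle: closed green drinks bottle, 66 mm across, 210 mm high; origin under its centre. Leave alone.
- tape_roll: yellow roll of packing tape lying flat, 96 mm across, 48 mm high; origin under its centre. Leave alone.
- grey_bin: open grey plastic bin, 120 x 170 mm, 75 mm high; origin under its centre. Leave alone.
Mind the look-alikes: they are no part of the job. What is shaped like the part that bears carton_mid but green, red or turquoise is not meant.

How it is judged:
On the way, in this order (a step that is already met when the one before it is completed fails the run):
1. the carton stands on the lane's loading end, before the gate (x of carton_mid in the frame of lane between -0.145 and -0.03 m and y of carton_mid in the frame of lane between -0.03 and 0.03 m and z of carton_mid in the frame of lane below 0.063 m and angle between carton_mid's own z axis and vertical below 0.1 rad), for 0.1 s.
2. the carton, standing on the lane's deck, parts both gate leaves (value of joint each of leaf_left, leaf_right above 0.5 rad and z of carton_mid in the frame of lane below 0.068 m and horizontal distance between carton_mid and lane below 0.09 m), for 0.1 s.
3. with both leaves shut behind it, the carton presses the solid row with 4 N or more (value of joint each of leaf_left, leaf_right below 0.08 rad and contact force between carton and row_near above 4 N), for 0.15 s.
At the end, for the whole second after the job is handed in: Both leaves are shut (within 0.08 rad); the carton stands upright (within 0.1 rad) and still on the deck between the rails past the gate, its centre at least 85 mm beyond it, with under 4 mm of gap to the next carton, which is upright and still too (value of joint each of leaf_left, leaf_right below 0.08 rad and x of carton_mid in the frame of lane above 0.085 m and y of carton_mid in the frame of lane between -0.008 and 0.008 m and z of carton_mid in the frame of lane between 0.055 and 0.065 m and angle between each of carton_mid, row_near_mid's own z axis and vertical below 0.1 rad and horizontal distance between carton_mid and row_near_mid below 0.084 m and linear speed of each of carton, row_near below 0.01 m/s); the robot touches nothing.
It fails at once if the cartons are pressed together with more than 20 N (contact force between carton and row_near above 20 N).
It fails at once if a gate leaf is loaded with more than 15 N (contact force between any of leaf_left, leaf_right and anything else above 15 N).
It fails at once if the fingers press on the gate with more than 3 N (contact force between any of leaf_left, leaf_right and the fingers above 3 N).
It fails at once if the bottle, tape roll or bin is moved by more than 20 mm (distance of any of bottle, tape_roll, grey_bin from where it was at the start of the episode above 0.02 m).
It also fails if it takes over 51 s, if anything falls off the work surface, if the arm or the gripper's body presses on something with over 40 N, if the wrist force passes 120 N, or if a joint passes its speed limit or range.

ROBOT

A 6-joint arm with a two-finger parallel gripper is mounted at the origin on the work surface. World frame = base frame: x ahead of the robot, y to its left, z up, the work surface at z = 0. Lengths are in m, angles in rad, forces in N, time in s.
With the tool pointing down it reaches from about 0.3 to 0.775 m from the base axis. Payload 14.6 kg.
Tool frame: the origin (TCP) lies at the very end of the fingers, on their centre line; the grasp point (between the pads) lies 19 mm behind it; z points along the fingers, y is the direction in which the jaws open and shut (so a half turn about z gives the same grasp; the last joint's range is limited). The gripper opens to 94 mm and grips with 3 to 60 N. Pads are 16 mm wide; open, the fingers measure 119 mm over their backs; the gripper's body (75 mm by 177 mm) begins 78 mm behind the grasp point.
Start: joints at [1.257, 0.3, 1.521, -0, 1.321, -0.067], TCP at [0.134, 0.533, 0.205] pointing down, gripper open.
Joint ranges: [-3.03, 3.03], [-0.79, 2.21], [0.23, 2.52], [-1.04, 4.18], [0, 3.07], [-2.55, 2.55]. Speed limits (rad/s): [2.22, 2.22, 2.57, 3.14, 3.14, 3.14].

INTERFACE

Orientations are given as [roll, pitch, yaw] about the fixed x, y, z axes, in that order (R = Rz(yaw) Ry(pitch) Rx(roll)).
In Python, from station import ctrl, eyes gives the robot as it stands.
- The arm moves only by the tool jog_arm, never from a script. Its argument "moves" is a list of rows, each a list of 3 entries, a list of its own where there are three numbers: the shift along the world's x, y, z in mm, then the turn, a rotation vector about the world's x, y, z in units of 5 degrees (1.0 is 5 degrees), then the finger opening in mm, from 0 to 94. In form: [[[tx, ty, tz], [wx, wy, wz], jaw], ...]. A call has 1 to 5 rows; each row is the pose to reach, as a shift and turn from the pose commanded when the call began; what a row does not reach only later rows make up. A row lasts 1/12 s, in which the tool goes at most 41.7 mm and 7.16 degrees, less where a joint would pass 70% of its speed; a pose out of reach is approached as far as the arm can. A call with a gripper value outside its range is refused whole. The fingers move at their own pace and stop on an object; "squeeze" is the grip in N (left out, the last holds). Time passes only in rows, so rows that repeat a pose let the fingers close. It gives the time, the measured TCP pose, the force and the opening at its end, in the units of the state.
- ctrl.get_obs(): the state, without advancing time (a new reading comes with each control period).
- eyes.camera(name): name is "side" or "top"; returns a dict with "frame" (480x640x3 uint8, red, green, blue), "vertical_fov" (degrees; the focal length in pixels is half the picture's height over the tangent of half this angle, whatever the lens; pixels are square), "cx", "cy" (the principal point, pixels), "k1" (the pictures are not rectified: a ray, as slopes to the right and down, at radius r is drawn at 1 + k1 r^2 times it, then the intrinsics apply), "eye" and "attitude" of the camera in the world. Camera axes: x right, y down, z forward; pixel columns grow to the right and rows downward; lengths in m; the calibration is good to about 2 mm. A picture is of the moment at which its call begins. There is no depth.
- ctrl.hand_in(): hands the job in, once; it reports no verdict.
The state is a dict: "time_s": time; "qpos": joint angles; "joint_vel": joint speeds; "tau": joint torques, N m; "ee_pos": TCP position; "eef_rot": TCP orientation; "force": force on the tool from outside, world axes, zero at the start; "moment": the same for the moment, N m; "grip_width": finger opening in m.
Only numpy, scipy, OpenCV 4.12 (cv2) and the standard library are available. Lean on these libraries where they do the work, as an engineer would, in place of code of your own. Each camera call takes 0.05 s, during which the arm holds its last target.

## Working session

There is one attempt and no reset: what is moved stays moved. The work goes in short steps, Python scripts to look and compute and a tool call to move; the robot and the scene stay as the last step left them, time stands still between calls to the robot, and variables do not carry over. Pictures are saved under pics/ and viewed, and the job is handed in when it is done.

Besides the shell and the picture viewer there is one more tool, called after "Call:" as a command line: name --argument value ..., lists and objects as JSON in quotes. jog_arm: Moves the arm, as the interface text tells. Its arguments: {"type":"object","properties":{"moves":{"type":"array","items":{"type":"array"}},"squeeze":{"type":"number"}},"required":["moves"]}

```bash
ls; mkdir -p pics; python3 - <<'E'
from station import ctrl, eyes
import cv2
o=ctrl.get_obs();print(o)
for n in("side","top"):
    c=eyes.camera(n);f=c.pop("frame");print(n,c)
    cv2.imwrite(f"pics/{n}0.png",f[:,:,::-1])
E
```

```text
pics
{'time_s': 0.0, 'qpos': array([ 1.25739450e+00,  3.00444545e-01,  1.52157122e+00,  1.47003562e-05,
        1.32071258e+00, -6.66127070e-02]), 'joint_vel': array([ 0.00053857,  0.00171687, -0.00096528,  0.00032329, -0.00283654,
        0.00110058]), 'tau': array([-6.26642377e-04, -5.31805372e+01, -3.52734089e+01,  7.08121830e-02,
        2.44405976e-02, -4.51423125e-05]), 'ee_pos': array([0.1342854 , 0.53308498, 0.20490507]), 'eef_rot': array([-3.14046043e+00, -8.98026598e-05,  2.89479984e+00]), 'force': array([ 0.75806672, -0.83383998,  0.54654945]), 'moment': array([ 0.00731593,  0.02250866, -0.00230132]), 'grip_width': 0.09386740105233674}
side {'vertical_fov': 49.78568160996698, 'cx': 322.8816930945567, 'cy': 240.2209216094148, 'k1': -0.08428611144349829, 'eye': array([ 0.29339695, -1.032859  ,  0.84632989]), 'attitude': array([-2.19446785, -0.01908308, -0.2046979 ])}
top {'vertical_fov': 43.83071363698592, 'cx': 322.2465937034906, 'cy': 242.87059728409128, 'k1': -0.03615762037792188, 'eye': array([ 0.24732514, -0.02015017,  1.3337068 ]), 'attitude': array([-2.91314399e+00,  2.67650403e-03, -1.57815483e+00])}
```

View pics/side0.png

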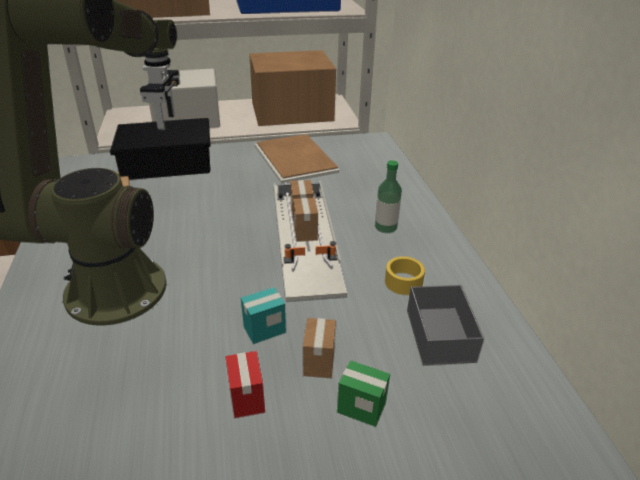

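View pics/top0.png

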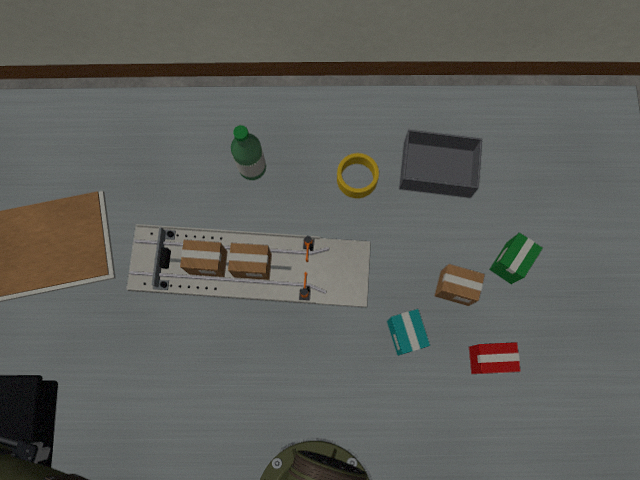

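```bash
cat > h.py <<'E'
import numpy as np,cv2
from scipy.spatial.transform import Rotation as R
from station import ctrl,eyes
def K(c):
    f=240/np.tan(np.radians(c['vertical_fov'])/2)
    return np.array([[f,0,c['cx']],[0,f,c['cy']],[0,0,1.]])
def rays(c,px):
    k=K(c);q=(np.atleast_2d(np.array(px,float))-k[:2,2])/k[0,0]
    u=q.copy()
    for _ in range(30): u=q/(1+c['k1']*(u**2).sum(1,keepdims=True))
    return np.c_[u,np.ones(len(u))]@R.from_euler('xyz',c['attitude']).as_matrix().T
def plane(c,px,z):
    d=rays(c,px);e=np.array(c['eye']);return e+d*((z-e[2])/d[:,2])[:,None]
def proj(c,P):
    p=(np.atleast_2d(P)-c['eye'])@R.from_euler('xyz',c['attitude']).as_matrix()
    s=p[:,:2]/p[:,2:];s=s*(1+c['k1']*(s**2).sum(1,keepdims=True));k=K(c)
    return s*k[0,0]+k[:2,2]
def crop(c,x0,y0,x1,y1,s,name,pts=None):
    im=cv2.resize(c['frame'][y0:y1,x0:x1,::-1],None,fx=s,fy=s,interpolation=cv2.INTER_CUBIC)
    if pts is not None:
        for p in proj(c,pts): cv2.circle(im,tuple(int(v) for v in ((p-[x0,y0]+.5)*s)),2,(255,0,255),-1)
    cv2.imwrite(name,im)
E
python3 - <<'E'
from h import *
c=eyes.camera('top')
crop(c,280,220,520,390,3.3,'pics/a.png')
hsv=cv2.cvtColor(c['frame'],cv2.COLOR_RGB2HSV)
# deck: white
for lo in (150,):
    m=((hsv[...,1]<40)&(hsv[...,2]>lo)).astype(np.uint8); m[:215]=0;m[315:]=0;m[:,:120]=0;m[:,380:]=0
    m=cv2.morphologyEx(m,cv2.MORPH_CLOSE,np.ones((9,9)))
    cs=max(cv2.findContours(m,0,2)[0],key=cv2.contourArea)
    r=cv2.minAreaRect(cs);b=cv2.boxPoints(r);print(r);print(b);P=plane(c,b,.015);print(P.round(4))
    print([np.linalg.norm(P[i]-P[(i+1)%4]).round(4) for i in range(4)])
print(hsv[255:320:4,460]); print(hsv[270,425:500:3])
E
```

```text
Traceback (most recent call last):
ValueError: max() iterable argument is empty
```

View pics/a.png

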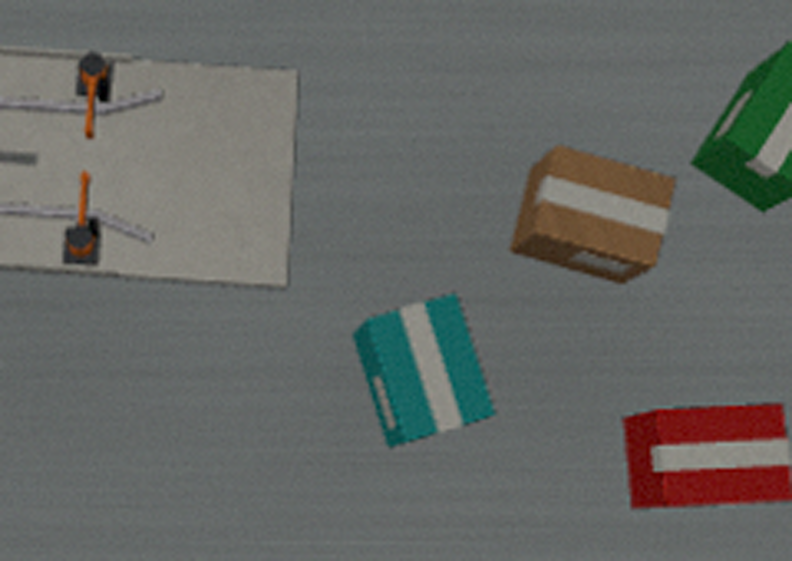

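```bash
python3 - <<'E'
from h import *
c=eyes.camera('top')
f=cv2.GaussianBlur(c['frame'],(3,3),0).astype(int)
d=f[...,0]-f[...,2]
print(f[250,330:400:6].tolist())
m=((d>3)&(f.sum(2)>260)).astype(np.uint8); m[:215]=0;m[315:]=0;m[:,:118]=0;m[:,385:]=0
m=cv2.morphologyEx(m,cv2.MORPH_CLOSE,np.ones((9,9)))
cs=max(cv2.findContours(m,0,2)[0],key=cv2.contourArea)
cv2.imwrite('pics/m.png',m*255)
r=cv2.minAreaRect(cs);b=cv2.boxPoints(r);P=plane(c,b,.015);print(b,P.round(4))
print([np.linalg.norm(P[i]-P[(i+1)%4]).round(4) for i in range(4)])
# carton patch
p=(np.array([[560,147],[676,178],[658,265],[538,237]])/3.3)+[280,220]-.5
P=plane(c,p,.09);print(P.round(4),P.mean(0),[np.linalg.norm(P[i]-P[(i+1)%4]).round(4) for i in range(4)])
for i in range(4):
    e=P[(i+1)%4]-P[i];print(np.degrees(np.arctan2(e[1],e[0])))
E
```

```text
[[128, 125, 118], [128, 127, 120], [128, 125, 119], [128, 126, 119], [128, 125, 119], [129, 125, 118], [128, 126, 120], [104, 107, 108], [102, 106, 107], [103, 107, 106], [104, 108, 107], [103, 107, 106]]
[[126.57689 289.8389 ]
 [131.45256 222.55453]
 [370.99182 239.91245]
 [366.11615 307.1968 ]] [[ 0.4494  0.4202  0.015 ]
 [ 0.6054  0.4193  0.015 ]
 [ 0.56   -0.1297  0.015 ]
 [ 0.4069 -0.115   0.015 ]]
[np.float64(0.1559), np.float64(0.5508), np.float64(0.1538), np.float64(0.5368)]
[[ 0.4882 -0.2884  0.09  ]
 [ 0.4673 -0.362   0.09  ]
 [ 0.4112 -0.3467  0.09  ]
 [ 0.4299 -0.2711  0.09  ]] [ 0.44913723 -0.31707591  0.09      ] [np.float64(0.0765), np.float64(0.0581), np.float64(0.0778), np.float64(0.0608)]
-105.85171792482713
164.7303893278909
76.14553492456055
-16.49285474223397
```

View pics/m.png

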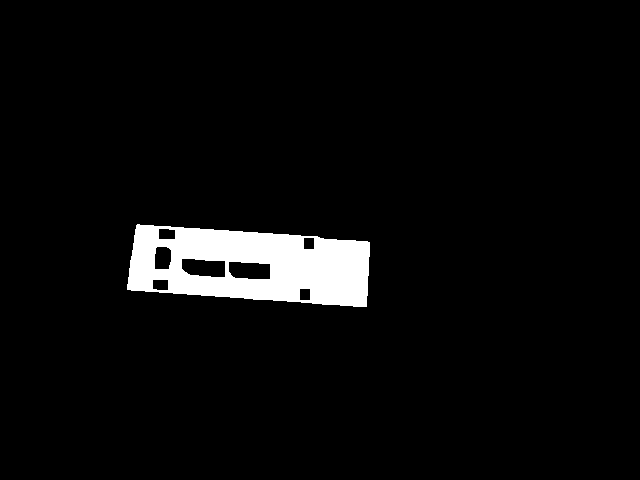

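```bash
cat > meas.py <<'E'
from h import *
def deck(c,box,sh=3):
    f=cv2.GaussianBlur(c['frame'],(3,3),0).astype(int); d=f[...,0]-f[...,2]
    m=((d>sh)&(f.sum(2)>260)).astype(np.uint8); x0,y0,x1,y1=box
    k=np.zeros_like(m);k[y0:y1,x0:x1]=1;m*=k
    m=cv2.morphologyEx(m,cv2.MORPH_CLOSE,np.ones((9,9)))
    cs=max(cv2.findContours(m,0,cv2.CHAIN_APPROX_NONE)[0],key=cv2.contourArea)
    h=plane(c,cs[:,0],.015)
    r=cv2.minAreaRect((h[:,:2]*1000).astype(np.float32));return h,r
E
python3 - <<'E'
from meas import *
c=eyes.camera('top');h,r=deck(c,(118,215,385,315));print(r)
b=cv2.boxPoints(r);print(b)
# line fits of two long edges
th=None
ctr=np.array(r[0])/1000
ax=np.array([0.,1.]);
import math
for it in range(3):
    lat=np.array([-ax[1],ax[0]]); 
    s=(h[:,:2]-ctr)@ax; t=(h[:,:2]-ctr)@lat
    fits=[]
    for sg in(1,-1):
        k=(t*sg>.06)&(abs(s)<.25)
        p=np.polyfit(s[k],t[k],1)
        k2=k&(abs(t-np.polyval(p,s))<.003);p=np.polyfit(s[k2],t[k2],1);fits.append(p)
    print(fits)
    a=(fits[0][0]+fits[1][0])/2
    ax=ax+a*lat;ax/=np.linalg.norm(ax)
print('axis',ax,'yaw',math.atan2(ax[1],ax[0]))
print('s range',s.min(),s.max(),np.sort(s)[[20,-20]], ctr)
c=eyes.camera('side');crop(c,220,170,420,400,2.6,'pics/b.png')
E
```

```text
((505.20361328125, 146.84262084960938), (539.0027465820312, 154.0808868408203), 85.4166259765625)
[[ 406.87378  -115.640625]
 [ 560.4619   -127.953186]
 [ 603.53345   409.32587 ]
 [ 449.9453    421.63843 ]]
[array([-0.07887257,  0.07558936]), array([-0.07861099, -0.07567183])]
[array([0.00010498, 0.07536154]), array([-0.00602502, -0.07484123])]
[array([0.00306492, 0.07536189]), array([-0.00306517, -0.07484022])]
axis [0.08144945 0.99667747] yaw 1.4892565497713866
s range -0.2695848248566096 0.26960264867905676 [-0.2685508   0.26868185] [0.50520361 0.14684262]
```

View pics/b.png

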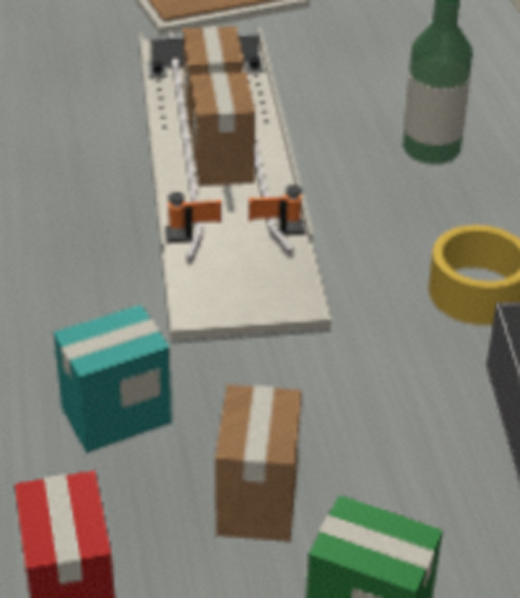

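```bash
cat >> h.py <<'E'
LO=np.array([.4946,.0173,0]);LY=1.490
def lane(P,LO=LO,LY=LY):
    return np.atleast_2d(P)@R.from_euler('z',LY).as_matrix().T+LO
def cart(x,y,yaw,z=0):
    P=np.array([[a*.04,b*.03,zz] for zz in(0,.09) for a,b in((1,1),(1,-1),(-1,-1),(-1,1))])
    return P@R.from_euler('z',yaw).as_matrix().T+[x,y,z]
E
python3 - <<'E'
from h import *
L=lane([[-.14,-.075,.015],[-.14,.075,.015],[.4,.075,.015],[.4,-.075,.015],[0,.058,.065],[0,-.058,.065],[0,.013,.056],[0,-.013,.056],[-.047,.04,.027],[-.047,-.04,.027],[-.006,.0335,.027],[-.006,-.0335,.027]])
print(L.round(4).tolist())
C=cart(.449,-.317,np.radians(-105.0))
A=np.r_[L,C]
crop(eyes.camera('top'),280,215,500,320,3.6,'pics/c.png',A)
crop(eyes.camera('side'),220,170,420,400,2.6,'pics/d.png',A)
E
```

```text
[[0.5581, -0.1283, 0.015], [0.4085, -0.1162, 0.015], [0.4521, 0.422, 0.015], [0.6016, 0.4099, 0.015], [0.4368, 0.022, 0.065], [0.5524, 0.0126, 0.065], [0.4816, 0.0183, 0.056], [0.5076, 0.0163, 0.056], [0.4509, -0.0263, 0.027], [0.5307, -0.0328, 0.027], [0.4607, 0.014, 0.027], [0.5275, 0.0086, 0.027]]
```

View pics/c.png

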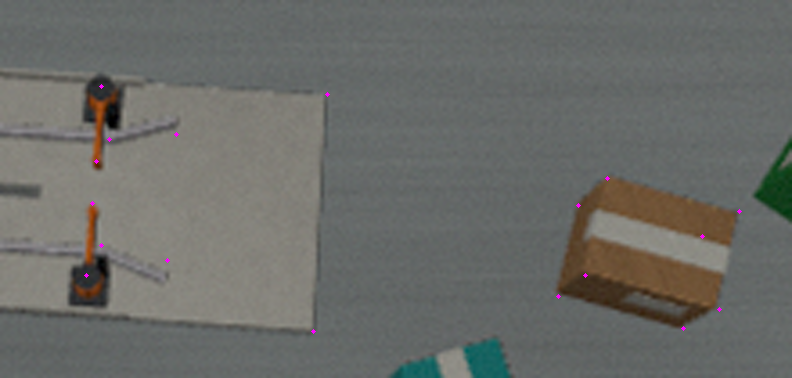

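View pics/d.png

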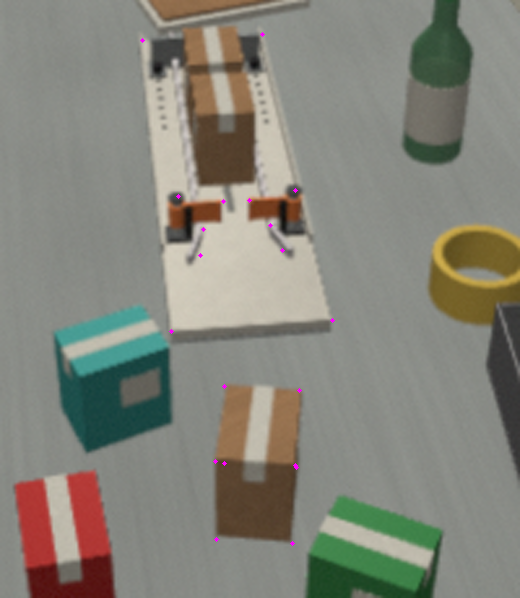

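Call:
jog_arm --moves '[[[26,-30,0],[0,0,-0.8],94],[[52,-60,0],[0,0,-1.6],94],[[78,-90,0],[0,0,-2.4],94],[[104,-120,0],[0,0,-3.2],94],[[130,-150,0],[0,0,-4],94]]'

```text
time_s: 0.82
ee_pos: [0.2651, 0.3818, 0.2055]
eef_rot: [3.141, 0.0, 2.543]
force: [1.3, 0.7, 0.9]
grip_width: 0.0939
```

Call:
jog_arm --moves '[[[24,-30,0],[0,0,-0.8],94],[[48,-60,0],[0,0,-1.6],94],[[72,-90,0],[0,0,-2.4],94],[[96,-120,0],[0,0,-3.2],94],[[120,-150,0],[0,0,-4],94]]'

```text
time_s: 1.23
ee_pos: [0.3852, 0.2316, 0.2057]
eef_rot: [3.141, 0.0, 2.193]
force: [0.3, 0.3, -0.0]
grip_width: 0.0939
```

Call:
jog_arm --moves '[[[10,-38,0],[0,0,-0.8],94],[[20,-76,0],[0,0,-1.6],94],[[30,-114,0],[0,0,-2.4],94],[[40,-152,0],[0,0,-3.2],94],[[50,-190,0],[0,0,-4],94]]'

```text
time_s: 1.65
ee_pos: [0.4344, 0.0414, 0.2057]
eef_rot: [3.141, 0.0, 1.844]
force: [-0.8, 0.3, -0.3]
grip_width: 0.0941
```

Call:
jog_arm --moves '[[[2,-36,0],[0,0,-0.8],94],[[4,-72,0],[0,0,-1.6],94],[[6,-108,0],[0,0,-2.4],94],[[8,-144,0],[0,0,-3.2],94],[[10,-180,0],[0,0,-4],94]]'

```text
time_s: 2.07
ee_pos: [0.4441, -0.1385, 0.2056]
eef_rot: [3.141, 0.0, 1.495]
force: [0.3, -0.0, 0.8]
grip_width: 0.094
```

Call:
jog_arm --moves '[[[1,-36,0],[0,0,-0.44],94],[[2,-72,0],[0,0,-0.88],94],[[3,-108,0],[0,0,-1.32],94],[[4,-144,0],[0,0,-1.76],94],[[5,-180,0],[0,0,-2.2],94]]'

```text
time_s: 2.48
ee_pos: [0.449, -0.3185, 0.2055]
eef_rot: [3.141, 0.0, 1.305]
force: [0.6, 0.3, -0.3]
grip_width: 0.0939
```

Call:
jog_arm --moves '[[[0,0,0],[0,0,0],94],[[0,0,0],[0,0,0],94],[[0,0,0],[0,0,0],94]]'

```text
time_s: 2.73
ee_pos: [0.4493, -0.3161, 0.2052]
eef_rot: [-3.141, -0.0, 1.307]
force: [0.5, -0.5, 0.7]
grip_width: 0.0941
```

Call:
jog_arm --moves '[[[0,0,-35],[0,0,0],94],[[0,0,-70],[0,0,0],94],[[0,0,-105],[0,0,0],94],[[0,0,-130],[0,0,0],94],[[0,0,-148],[0,0,0],94]]'

```text
time_s: 3.15
ee_pos: [0.4489, -0.3146, 0.0552]
eef_rot: [-3.139, -0.001, 1.309]
force: [0.2, -0.7, 0.1]
grip_width: 0.094
```

Call:
jog_arm --moves '[[[0,0,0],[0,0,0],55],[[0,0,0],[0,0,0],55],[[0,0,0],[0,0,0],55],[[0,0,0],[0,0,0],55],[[0,0,0],[0,0,0],55]]' --squeeze 25

```text
time_s: 3.57
ee_pos: [0.4499, -0.3169, 0.0589]
eef_rot: [3.14, 0.001, 1.307]
force: [0.2, -0.8, -0.2]
grip_width: 0.0638
```

Call:
jog_arm --moves '[[[0,0,0],[0,0,0],50],[[0,0,0],[0,0,0],50],[[0,0,0],[0,0,0],50],[[0,0,0],[0,0,0],50],[[0,0,0],[0,0,0],50]]'

```text
time_s: 3.98
ee_pos: [0.4498, -0.3169, 0.0586]
eef_rot: [3.14, 0.0, 1.307]
force: [-2.1, 2.0, 7.3]
grip_width: 0.0597
```

Call:
jog_arm --moves '[[[0,0,10],[0,0,0],50],[[0,0,25],[0,0,0],50],[[0,0,40],[0,0,0],50],[[0,0,50],[0,0,0],50],[[0,0,50],[0,0,0],50]]'

```text
time_s: 4.4
ee_pos: [0.4501, -0.3173, 0.1099]
eef_rot: [3.138, 0.001, 1.306]
force: [-0.4, -0.0, -1.4]
grip_width: 0.0599
```

```bash
python3 - <<'E'
from h import *
c=eyes.camera('top');crop(c,380,200,560,340,4,'pics/e.png')
c=eyes.camera('side');crop(c,200,150,420,400,2.4,'pics/f.png')
o=ctrl.get_obs();print(o['ee_pos'],o['eef_rot'],o['force'],o['grip_width'],o['time_s'])
print(lane([[-.085,0,.015],[-.1,0,0],[-.09,0,0],[.11,0,0]]))
E
```

```text
[ 0.4492921  -0.31664151  0.10741697] [3.14141333e+00 1.14361131e-04 1.30655015e+00] [-0.26248485  0.29184194 -1.34111352] 0.06005779633048649 4.5
[[ 0.48773978 -0.06742271  0.015     ]
 [ 0.48652916 -0.08237378  0.        ]
 [ 0.48733624 -0.0724064   0.        ]
 [ 0.50347793  0.12694115  0.        ]]
```

View pics/f.png

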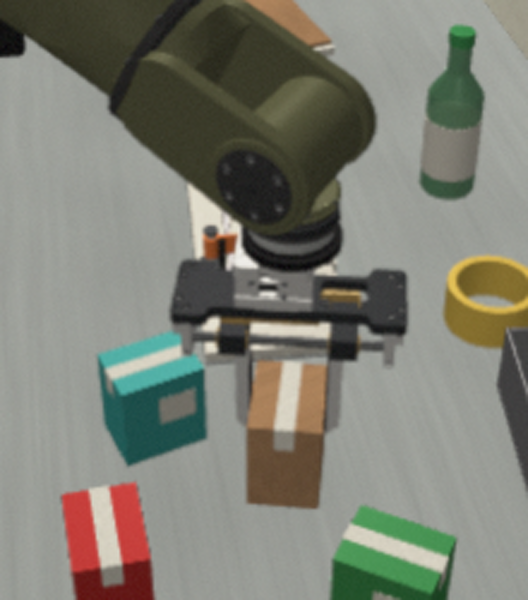

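Call:
jog_arm --moves '[[[4,25,0],[0,0,0.2],50],[[8,50,0],[0,0,0.4],50],[[12,75,0],[0,0,0.6],50],[[16,100,0],[0,0,0.8],50],[[20,125,0],[0,0,1.0],50]]'

```text
time_s: 4.92
ee_pos: [0.4689, -0.1903, 0.1064]
eef_rot: [-3.14, -0.001, 1.394]
force: [0.3, 0.5, -1.8]
grip_width: 0.0596
```

Call:
jog_arm --moves '[[[4,28,0],[0,0,0.3],50],[[8,56,0],[0,0,0.6],50],[[12,84,0],[0,0,0.9],50],[[16,105,0],[0,0,1.1],50],[[18,119,0],[0,0,1.1],50]]'

```text
time_s: 5.33
ee_pos: [0.487, -0.0706, 0.1065]
eef_rot: [-3.14, -0.0, 1.492]
force: [0.4, 0.5, -2.7]
grip_width: 0.06
```

Call:
jog_arm --moves '[[[0,0,0],[0,0,0],50],[[0,0,0],[0,0,0],50],[[0,0,0],[0,0,0],50]]'

```text
time_s: 5.58
ee_pos: [0.4871, -0.0732, 0.1069]
eef_rot: [-3.141, 0.0, 1.49]
force: [-0.3, 0.1, -2.2]
grip_width: 0.0597
```

```bash
python3 - <<'E'
from h import *
o=ctrl.get_obs();e=o['ee_pos'];print(e,o['eef_rot'],o['force'],o['grip_width'],o['time_s'])
b=e[2]-.0586
C=cart(e[0],e[1],o['eef_rot'][2],b);print(b)
c=eyes.camera('side');crop(c,220,130,400,320,3.1,'pics/g.png',C)
c=eyes.camera('top');crop(c,280,200,460,340,4,'pics/h.png',C)
E
```

```text
[ 0.48705588 -0.07320443  0.10694176] [-3.14069357e+00  1.23912228e-05  1.48952191e+00] [-0.28125046  0.08904697 -2.22096017] 0.059717354823521765 5.5833
0.04834175909988056
```

View pics/g.png

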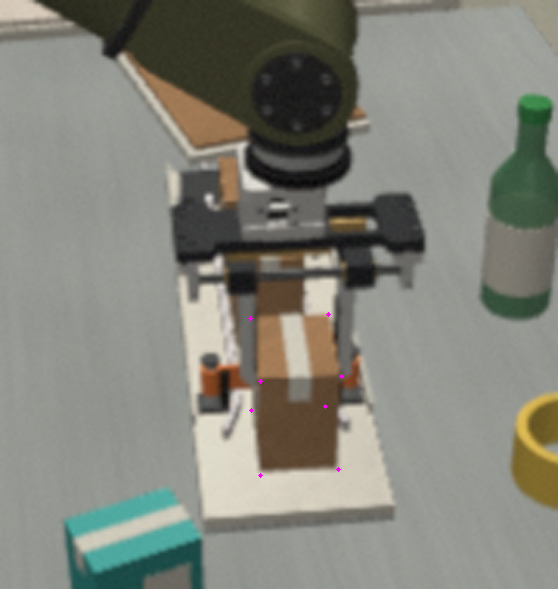

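View pics/h.png

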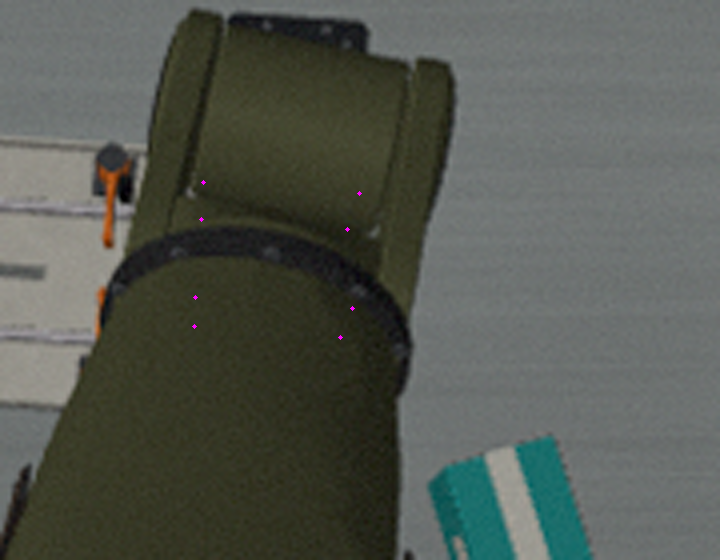

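```bash
python3 - <<'E'
from h import *
o=ctrl.get_obs();e=o['ee_pos']
c=eyes.camera('side');crop(c,280,210,345,295,7,'pics/i.png')
E
```

```text
(no output)
```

View pics/i.png

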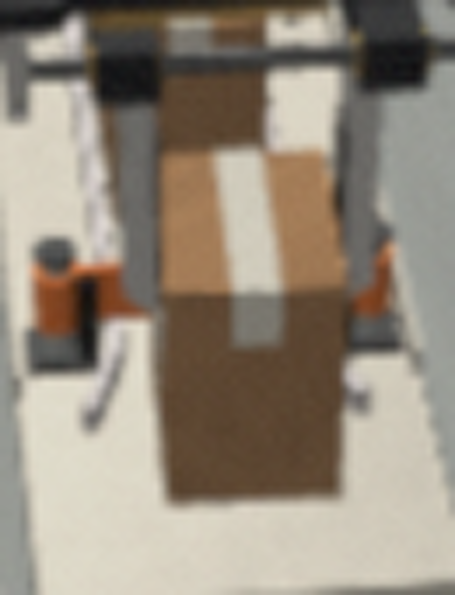

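Call:
jog_arm --moves '[[[0,0,-12],[0,0,0],50],[[0,0,-24],[0,0,0],50],[[0,0,-30],[0,0,0],50],[[0,0,-33],[0,0,0],50],[[0,0,-33],[0,0,0],50]]'

```text
time_s: 6.15
ee_pos: [0.4872, -0.073, 0.0743]
eef_rot: [-3.141, -0.0, 1.489]
force: [-0.8, -0.3, -2.3]
grip_width: 0.0601
```

Call:
jog_arm --moves '[[[0,0,0],[0,0,0],50],[[0,0,0],[0,0,0],50]]'

```text
time_s: 6.32
ee_pos: [0.4876, -0.0728, 0.0749]
eef_rot: [3.141, 0.0, 1.49]
force: [-0.9, -0.7, -2.5]
grip_width: 0.06
```

Call:
jog_arm --moves '[[[0,0,-1],[0,0,0],50],[[0,0,-2],[0,0,0],50],[[0,0,-2],[0,0,0],50],[[0,0,-2],[0,0,0],50]]'

```text
time_s: 6.65
ee_pos: [0.4877, -0.0727, 0.0734]
eef_rot: [3.14, 0.0, 1.49]
force: [-4.2, 1.9, 9.6]
grip_width: 0.0602
```

Call:
jog_arm --moves '[[[0,0,0],[0,0,0],80],[[0,0,0],[0,0,0],80],[[0,0,0],[0,0,0],80],[[0,0,0],[0,0,0],80],[[0,0,0],[0,0,0],80]]'

```text
time_s: 7.07
ee_pos: [0.4874, -0.0727, 0.0724]
eef_rot: [-3.142, 0.0, 1.49]
force: [0.2, -0.1, -0.2]
grip_width: 0.0797
```

```bash
python3 - <<'E'
from h import *
o=ctrl.get_obs();e=o['ee_pos'];print(e,o['force'],o['grip_width'])
c=eyes.camera('side');
C=cart(.4877,-.0727,1.49,.015);print(((C[:4].mean(0)-LO)@R.from_euler('z',LY).as_matrix()))
crop(c,270,190,355,300,5.3,'pics/j.png',C[[2,3,4,5,6,7]])
E
```

```text
[ 0.48737737 -0.07266879  0.07238922] [ 0.21652417 -0.12668655 -0.21186179] 0.07970852207248617
[-0.09026329 -0.00038627  0.015     ]
```

View pics/j.png

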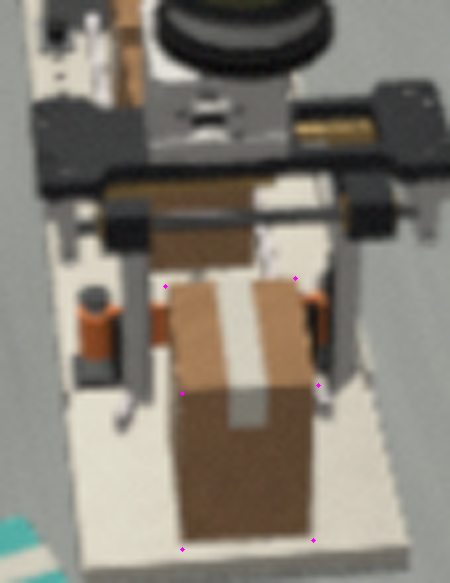

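Call:
jog_arm --moves '[[[0,0,0],[0,0,0],50],[[0,0,0],[0,0,0],50],[[0,0,0],[0,0,0],50],[[0,0,0],[0,0,0],50],[[0,0,0],[0,0,0],50]]' --squeeze 30

```text
time_s: 7.53
ee_pos: [0.4874, -0.0727, 0.0724]
eef_rot: [3.142, 0.0, 1.49]
force: [0.3, 0.8, -0.5]
grip_width: 0.0599
```

Call:
jog_arm --moves '[[[0,0,0],[0,0,0],50],[[0,0,0],[0,0,0],50]]'

```text
time_s: 7.7
ee_pos: [0.4874, -0.0727, 0.0724]
eef_rot: [-3.142, 0.0, 1.49]
force: [0.5, -1.1, -1.2]
grip_width: 0.0602
```

```bash
python3 - <<'E'
from h import *
c=eyes.camera('side')
p=plane(c,[[306.9-9,240.4],[306.9+10,240.4]],.015);print((p-LO)@R.from_euler('z',LY).as_matrix())
c=eyes.camera('top')
p=plane(c,[[270,246],[269,278],[240,262]],.06);print((p-LO)@R.from_euler('z',LY).as_matrix())
E
```

```text
[[ 0.08774087  0.02567458  0.015     ]
 [ 0.08266301 -0.02629357  0.015     ]]
[[ 0.08147176 -0.03630841  0.06      ]
 [ 0.07703061  0.03456102  0.06      ]
 [ 0.14338216  0.00404425  0.06      ]]
```

Call:
jog_arm --moves '[[[1,10,0],[0,0,0],50],[[2,20,0],[0,0,0],50],[[2,30,0],[0,0,0],50],[[3,37,0],[0,0,0],50],[[3,37,0],[0,0,0],50]]'

```text
time_s: 8.22
ee_pos: [0.4904, -0.0339, 0.0724]
eef_rot: [-3.141, -0.0, 1.491]
force: [0.0, 0.4, -1.1]
grip_width: 0.0598
```

Call:
jog_arm --moves '[[[1,8,0],[0,0,0],50],[[1,16,0],[0,0,0],50],[[2,24,0],[0,0,0],50],[[2,30,0],[0,0,0],50],[[2,30,0],[0,0,0],50]]'

```text
time_s: 8.63
ee_pos: [0.4923, -0.0046, 0.0724]
eef_rot: [-3.142, -0.0, 1.491]
force: [-0.0, -0.8, 1.9]
grip_width: 0.0601
```

Call:
jog_arm --moves '[[[1,8,0],[0,0,0],50],[[1,16,0],[0,0,0],50],[[2,22,0],[0,0,0],50],[[2,25,0],[0,0,0],50],[[2,25,0],[0,0,0],50]]'

```text
time_s: 9.05
ee_pos: [0.4944, 0.0201, 0.0725]
eef_rot: [-3.142, -0.001, 1.49]
force: [-0.2, 3.5, 1.9]
grip_width: 0.0604
```

```bash
python3 - <<'E'
from h import *
o=ctrl.get_obs();e=o['ee_pos'];print(e,o['force'],o['moment'],o['grip_width'],((e-LO)@R.from_euler('z',LY).as_matrix()))
c=eyes.camera('side');crop(c,270,160,360,280,5,'pics/k.png')
E
```

```text
[0.49441075 0.02011255 0.07247322] [-0.23920272  3.53919411  1.93846729] [ 0.74868953  0.14246487 -0.04488635] 0.06042676777622798 [0.0027881  0.00041563 0.07247322]
```

View pics/k.png

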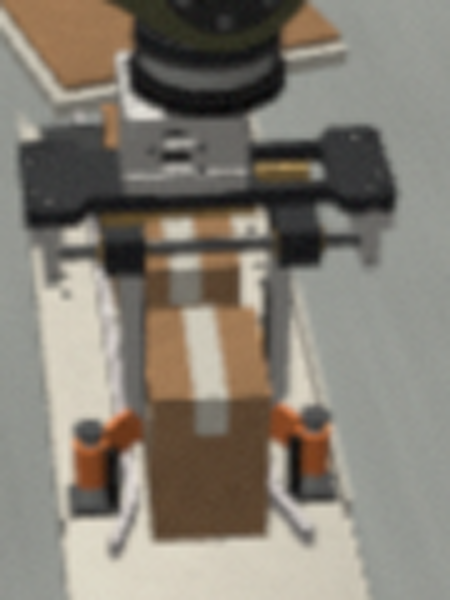

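Call:
jog_arm --moves '[[[1,8,0],[0,0,0],50],[[1,16,0],[0,0,0],50],[[2,24,0],[0,0,0],50],[[3,32,0],[0,0,0],50],[[3,35,0],[0,0,0],50]]'

```text
time_s: 9.52
ee_pos: [0.4975, 0.0555, 0.0724]
eef_rot: [3.142, -0.0, 1.491]
force: [-0.7, -3.4, 2.5]
grip_width: 0.06
```

Call:
jog_arm --moves '[[[0,4,0],[0,0,0],50],[[1,8,0],[0,0,0],50],[[1,12,0],[0,0,0],50],[[1,16,0],[0,0,0],50],[[2,20,0],[0,0,0],50]]'

```text
time_s: 9.93
ee_pos: [0.4992, 0.0746, 0.0724]
eef_rot: [-3.141, 0.0, 1.49]
force: [-1.7, -3.6, 3.0]
grip_width: 0.0596
```

Call:
jog_arm --moves '[[[0,4,0],[0,0,0],50],[[1,8,0],[0,0,0],50],[[1,12,0],[0,0,0],50],[[1,16,0],[0,0,0],50],[[2,20,0],[0,0,0],50]]'

```text
time_s: 10.35
ee_pos: [0.5012, 0.0947, 0.0724]
eef_rot: [-3.141, -0.0, 1.49]
force: [-2.0, -4.7, 5.0]
grip_width: 0.0598
```

Call:
jog_arm --moves '[[[0,4,0],[0,0,0],50],[[0,8,0],[0,0,0],50],[[0,12,0],[0,0,0],50],[[0,15,0],[0,0,0],50],[[0,17,0],[0,0,0],50]]'

```text
time_s: 10.77
ee_pos: [0.5014, 0.1118, 0.0724]
eef_rot: [3.141, -0.0, 1.49]
force: [0.6, -2.4, 1.3]
grip_width: 0.0602
```

```bash
python3 - <<'E'
from h import *
o=ctrl.get_obs();e=o['ee_pos'];print(e,o['force'],o['moment'],o['grip_width'],((e-LO)@R.from_euler('z',LY).as_matrix()))
c=eyes.camera('side');crop(c,260,140,360,270,4.5,'pics/l.png')
c=eyes.camera('top');crop(c,120,200,330,320,3.6,'pics/l2.png')
E
```

```text
[0.50139145 0.11177695 0.0724409 ] [ 0.63821497 -2.42583427  1.31849811] [-0.68830937  0.13832869  0.00378259] 0.06023371931810757 [0.09471687 0.00085579 0.0724409 ]
```

View pics/l.png

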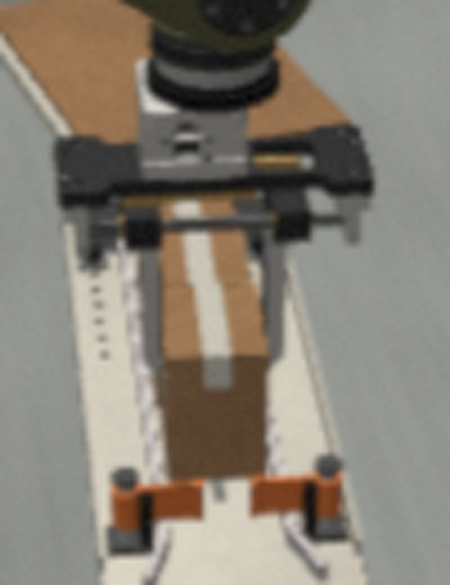

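View pics/l2.png

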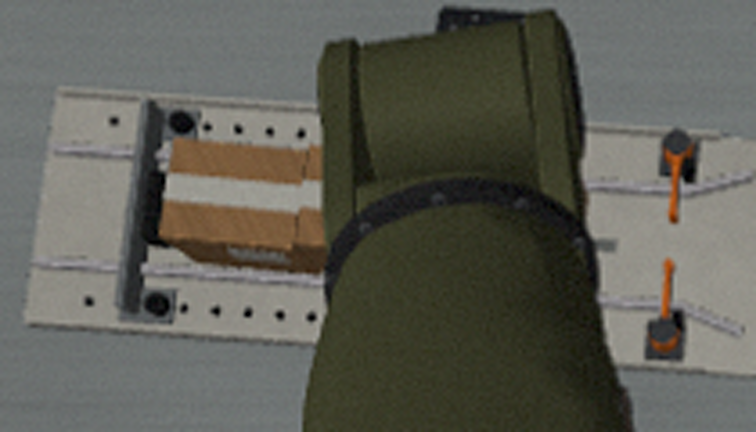

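Call:
jog_arm --moves '[[[0,1,0],[0,0,0],50],[[0,2,0],[0,0,0],50],[[0,3,0],[0,0,0],50],[[0,3,0],[0,0,0],50]]'

```text
time_s: 11.2
ee_pos: [0.5014, 0.1144, 0.0724]
eef_rot: [-3.142, -0.0, 1.49]
force: [0.4, -1.0, 0.8]
grip_width: 0.0599
```

Call:
jog_arm --moves '[[[0,1,0],[0,0,0],50],[[0,2,0],[0,0,0],50],[[0,3,0],[0,0,0],50],[[0,3,0],[0,0,0],50]]'

```text
time_s: 11.53
ee_pos: [0.5014, 0.1175, 0.0724]
eef_rot: [-3.142, -0.0, 1.49]
force: [-0.2, -1.5, 0.8]
grip_width: 0.0595
```

Call:
jog_arm --moves '[[[0,1,0],[0,0,0],50],[[0,2,0],[0,0,0],50],[[0,3,0],[0,0,0],50],[[0,3,0],[0,0,0],50]]'

```text
time_s: 11.87
ee_pos: [0.5014, 0.1206, 0.0725]
eef_rot: [3.142, -0.0, 1.49]
force: [0.1, -1.5, 0.5]
grip_width: 0.06
```

Call:
jog_arm --moves '[[[0,1,0],[0,0,0],50],[[0,2,0],[0,0,0],50],[[0,3,0],[0,0,0],50],[[0,3,0],[0,0,0],50]]'

```text
time_s: 12.2
ee_pos: [0.5013, 0.1235, 0.0724]
eef_rot: [-3.142, -0.0, 1.49]
force: [-0.2, -1.8, 1.1]
grip_width: 0.0596
```

Call:
jog_arm --moves '[[[1,1,0],[0,0,0],50],[[1,2,0],[0,0,0],50],[[1,3,0],[0,0,0],50],[[1,3,0],[0,0,0],50]]'

```text
time_s: 12.53
ee_pos: [0.5024, 0.1261, 0.0725]
eef_rot: [-3.141, 0.001, 1.49]
force: [-1.1, -6.5, 2.5]
grip_width: 0.0599
```

Call:
jog_arm --moves '[[[0,1,0],[0,0,0],50],[[0,2,0],[0,0,0],50],[[0,3,0],[0,0,0],50],[[0,3,0],[0,0,0],50]]'

```text
time_s: 12.87
ee_pos: [0.5024, 0.1283, 0.0724]
eef_rot: [-3.141, 0.002, 1.49]
force: [-1.7, -12.1, 3.7]
grip_width: 0.0598
```

Call:
jog_arm --moves '[[[0,0,0],[0,0,0],50],[[0,0,0],[0,0,0],50],[[0,0,0],[0,0,0],50],[[0,0,0],[0,0,0],50]]'

```text
time_s: 13.2
ee_pos: [0.5024, 0.1283, 0.0724]
eef_rot: [-3.141, 0.002, 1.49]
force: [-1.5, -12.2, 2.7]
grip_width: 0.0596
```

```bash
python3 - <<'E'
from h import *
o=ctrl.get_obs();e=o['ee_pos'];print(e,o['force'],o['moment'],((e-LO)@R.from_euler('z',LY).as_matrix()))
c=eyes.camera('side');crop(c,260,140,360,270,4.5,'pics/n.png')
c=eyes.camera('top');crop(c,120,200,330,320,3.6,'pics/n2.png')
E
```

```text
[0.50236339 0.12831734 0.0724468 ] [ -1.50625566 -12.21795987   2.66938946] [-2.16538612  0.29144416  0.28574546] [0.11128175 0.00122197 0.0724468 ]
```

View pics/n.png

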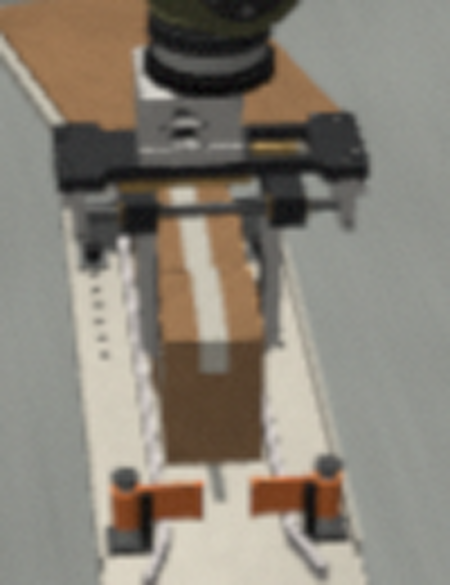

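View pics/n2.png

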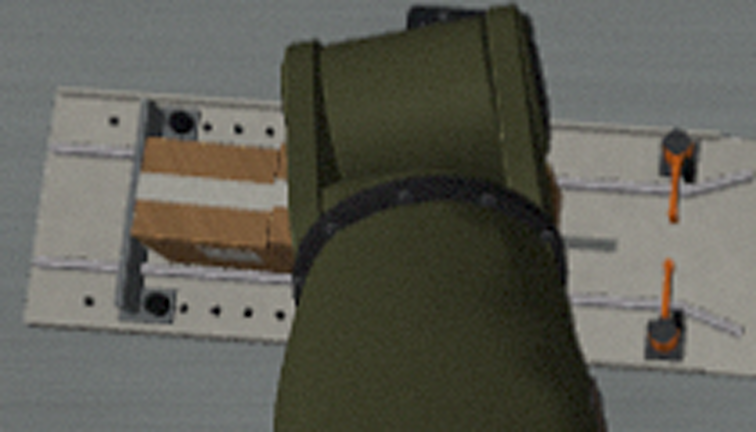

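Call:
jog_arm --moves '[[[0,-0.5,0],[0,0,0],50],[[0,-1,0],[0,0,0],50],[[0,-1.5,0],[0,0,0],50],[[0,-2,0],[0,0,0],50],[[0,-2,0],[0,0,0],50]]'

```text
time_s: 13.72
ee_pos: [0.5024, 0.127, 0.0724]
eef_rot: [3.142, 0.001, 1.49]
force: [-0.9, -6.0, 1.4]
grip_width: 0.06
```

Call:
jog_arm --moves '[[[0,-0.5,0],[0,0,0],50],[[0,-1,0],[0,0,0],50],[[0,-1.4,0],[0,0,0],50],[[0,-1.4,0],[0,0,0],50]]'

```text
time_s: 14.05
ee_pos: [0.5024, 0.126, 0.0725]
eef_rot: [3.142, -0.0, 1.49]
force: [0.3, -3.2, 1.3]
grip_width: 0.0601
```

Call:
jog_arm --moves '[[[0,-0.3,0],[0,0,0],50],[[0,-0.6,0],[0,0,0],50],[[0,-0.6,0],[0,0,0],50]]'

```text
time_s: 14.3
ee_pos: [0.5024, 0.1255, 0.0724]
eef_rot: [-3.142, -0.0, 1.49]
force: [0.6, -1.4, 0.7]
grip_width: 0.0599
```

Call:
jog_arm --moves '[[[0,0,0],[0,0,0],65],[[0,0,0],[0,0,0],70],[[0,0,0],[0,0,0],80],[[0,0,0],[0,0,0],84],[[0,0,0],[0,0,0],84]]'

```text
time_s: 14.72
ee_pos: [0.5024, 0.1254, 0.0724]
eef_rot: [-3.142, -0.0, 1.49]
force: [0.2, -0.4, 0.6]
grip_width: 0.0832
```

```bash
python3 - <<'E'
from h import *
o=ctrl.get_obs();print(o['ee_pos'],o['force'],o['grip_width'])
c=eyes.camera('side');crop(c,260,140,360,270,4.5,'pics/o.png')
E
```

```text
[0.50237203 0.12538796 0.07243423] [ 0.2377768  -0.35429909  0.58252619] 0.08321452681655027
```

View pics/o.png

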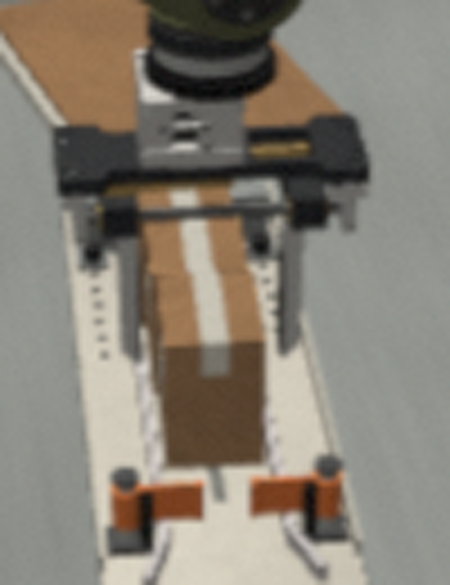

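Both fingers are clear of the carton. Next I raise the hand and move it aside so I can look.

Call:
jog_arm --moves '[[[0,0,20],[0,0,0],84],[[0,0,50],[0,0,0],84],[[0,0,85],[0,0,0],84],[[0,0,120],[0,0,0],84],[[0,0,140],[0,0,0],84]]'

```text
time_s: 15.18
ee_pos: [0.503, 0.1255, 0.2163]
eef_rot: [3.138, -0.001, 1.49]
force: [-0.7, -0.3, -0.3]
grip_width: 0.0841
```

Call:
jog_arm --moves '[[[-10,-36,0],[0,0,0],84],[[-20,-72,0],[0,0,0],84],[[-30,-108,0],[0,0,0],84],[[-40,-144,0],[0,0,0],84],[[-50,-180,0],[0,0,0],84]]'

```text
time_s: 15.6
ee_pos: [0.4515, -0.0561, 0.2126]
eef_rot: [3.141, -0.0, 1.49]
force: [0.9, 0.2, -0.6]
grip_width: 0.0841
```

Call:
jog_arm --moves '[[[-10,-36,0],[0,0,0],84],[[-20,-72,0],[0,0,0],84],[[-30,-108,0],[0,0,0],84],[[-30,-108,0],[0,0,0],84],[[-30,-108,0],[0,0,0],84]]'

```text
time_s: 16.02
ee_pos: [0.4219, -0.164, 0.2124]
eef_rot: [3.142, -0.0, 1.486]
force: [1.1, 0.9, 0.2]
grip_width: 0.0843
```

```bash
python3 - <<'E'
from h import *
o=ctrl.get_obs();print(o['ee_pos'],o['force'],o['joint_vel'].round(3))
c=eyes.camera('side');crop(c,260,140,360,270,4.5,'pics/p.png')
c=eyes.camera('top');crop(c,120,200,330,320,3.6,'pics/p2.png')
E
```

```text
[ 0.42186675 -0.16401256  0.2124449 ] [1.09329827 0.88177103 0.15879312] [ 0.06  -0.005  0.003  0.006  0.003  0.023]
```

View pics/p.png

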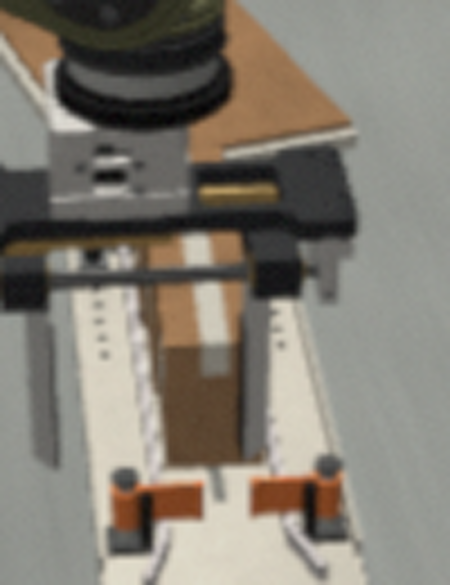

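View pics/p2.png

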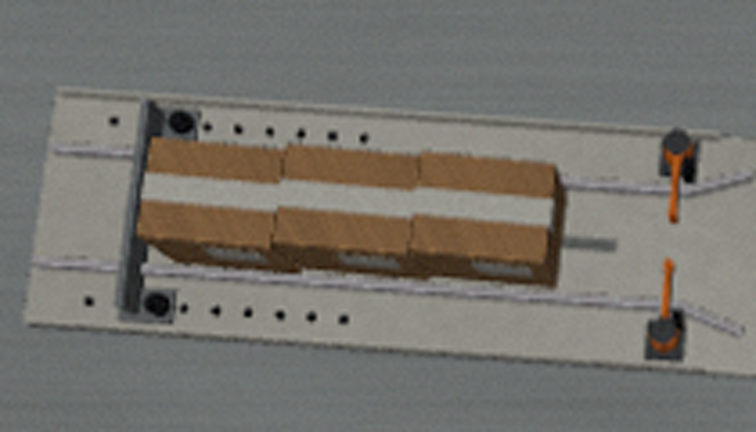

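Call:
jog_arm --moves '[[[0,0,0],[0,0,0],84],[[0,0,0],[0,0,0],84],[[0,0,0],[0,0,0],84]]'

```text
time_s: 16.37
ee_pos: [0.4226, -0.1619, 0.2124]
eef_rot: [-3.142, -0.0, 1.491]
force: [-0.6, -0.8, 0.5]
grip_width: 0.0842
```

```bash
python3 - <<'E'
from station import ctrl
print(ctrl.hand_in()); print(ctrl.get_obs()['time_s'])
E
```

```text
the job is handed in; nothing more can be done
None
the job is handed in; nothing more can be done
```

The brown carton is loaded in the lane with the gate shut behind it. I handed the job in at about 16.4 s; hand-in gives no verdict.

- **What I did:** I gripped the carton high, with the fingertips about 72 mm above the bench and so over the gate. I set it upright on the loading end, let go, and gripped it again. I then pushed it through the gate until the row went solid, with the tool at about lane x = 109 mm.
- **Press:** the wrist read about 12 N along the lane for roughly 0.3 s with the gate already shut. That is slightly over the 10 N aimed for. I eased back to about 1.4 N before opening the fingers, then raised the hand and moved it away.
- **Last pictures:** both leaves are shut, and the three cartons stand upright and end to end against the stop with no visible gap. The new carton's centre is at about lane x = 0.11 m, judged from the tool position.
- **Small disagreements:** before the push, the side view put the carton 2–3 mm ahead of the tool and turned by up to 2°. While pushing, the wrist also read about 2 N sideways, probably light contact with a rail. I steered slightly back to ease this.
- **Not checked:** I could not measure the contact force between the cartons directly, only the wrist force. I did not measure the bottle, tape roll and bin again at the end, but the arm's path kept clear of them.

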